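# Show the unpaired centrifuge tube to the inspection camera

## Robot

A 7-joint arm with a two-finger parallel gripper is mounted at the origin on a cart in front of the work surface, level with it; the furniture and walls round the work are solid. World frame = base frame: x ahead of the robot, y to its left, z up, the work surface at z = 0. Lengths are in m, angles in rad, forces in N, time in s.
With the tool pointing down it reaches from about 0.4 to 0.875 m from the base axis. Payload 6.5 kg.
Tool frame: the origin (TCP) lies between the finger pads; the fingertips stand 11 mm ahead of it and the grasp point (between the pads) lies 8 mm behind it (r.tip_extent is the distance from the TCP to the fingertips, in m); z points along the fingers, y is the line along which they close (so a half turn about z gives the same grasp; the last joint's range is limited). The gripper opens to 88 mm and grips with 3 to 60 N. Pads are 18 mm wide; open, the fingers measure 123 mm over their backs; the gripper's body (75 mm by 187 mm) begins 45 mm behind the grasp point.
Start: joints at [-1.325, 0.536, -0.004, 1.538, 0.003, 1.067, -0.071], TCP at [0.199, 0.619, 0.229] pointing down, gripper open.
Joint ranges: [-2.7, 2.7], [-0.37, 2.16], [-1.27, 1.26], [0.24, 2.4], [-1.31, 4.45], [0.19, 1.91], [-2.76, 2.76]. Speed limits (rad/s): [2.39, 2.39, 3.14, 3.14, 3.14, 3.14, 3.14].

## Interface

Orientations are given as [roll, pitch, yaw] about the fixed x, y, z axes, in that order (R = Rz(yaw) Ry(pitch) Rx(roll)).
In Python, from workcell import r gives the robot as it stands. The module is installed in compiled form; this text tells all that it offers.
- The arm moves only by the tool send_rows, never from a script. Its argument "series" is a list of rows, each a list of 7 numbers: the shift along the world's x, y, z in units of 25 mm (1.0 is 25 mm), then the turn, a rotation vector about the world's x, y, z in units of 8 degrees (1.0 is 8 degrees), then the closure, from -1 (fully open) to 1 (shut). In form: [[x, y, z, ax, ay, az, fingers], ...]. A call has 1 to 10 rows; each row is the pose to reach, as a shift and turn from the pose commanded when the call began; what a row does not reach only later rows make up. A row lasts 1/10 s, in which the tool goes at most 50 mm and 8.59 degrees, less where a joint would pass 70% of its speed; a pose out of reach is approached as far as the arm can. A call with a gripper value outside its range is refused whole. The fingers move at their own pace and stop on an object; "squeeze" is the grip in N (left out, the last holds). Time passes only in rows, so rows that repeat a pose let the fingers close. It gives the time, the measured TCP pose, the force, the opening and the grip force at its end, in the units of the state.
- r.state(): the state, without advancing time (a new reading comes with each control period).
- r.camera(name): name is "side" or "top" or "wrist"; returns the picture (420x560x3 uint8, red, green, blue); there is no depth.
- r.camera_info(name): a dict with "fx", "fy", "cx", "cy" (pixels), "T" (4x4, takes a point from camera to world coordinates); the wrist camera has in their place "T_tool_cam" (4x4, takes a point from camera to tool coordinates, whose origin is the TCP and whose axes are the flange's). Camera axes: x right, y down, z forward; pixel columns grow to the right and rows downward; lengths in m; the calibration is good to about 2 mm. A picture is of the moment at which its call begins: read the wrist's pose just before it. camera_info takes no time and is no camera call.
- r.job_done(): hands the job in; it is judged then, once.
The state is a dict: "time_s": time; "joints": joint angles; "qd": joint speeds; "joint_torque": joint torques, N m; "tcp_pos": TCP position; "ee_rot": TCP orientation; "force": force on the tool from outside, world axes, zero at the start; "torque": the same for the moment, N m; "gripper_width": opening from 0.0 (shut) to 1.0 (fully open); "finger_force": force on a finger pad.
Only numpy, scipy, OpenCV 4.12 (cv2) and the standard library are available. Lean on these libraries where they do the work, as an engineer would, in place of code of your own. Each camera call takes 0.05 s, during which the arm holds its last target. There are 200 camera calls.

## Task

Three capped tubes are loaded in the four-bucket centrifuge rotor: two face each other as a balanced pair, the third has an empty bucket opposite it. Draw that unpaired tube straight up out of its bucket, leaving the pair seated, and hold it in the air before the inspection camera, cap end up, so that its tip is at the camera's focus point, 80 mm straight out from the lens, and the tube is square across the line of sight, leaning just as the camera is tilted. Finish while holding it there still, and disturb neither the camera nor the things standing around.

Things in the scene. Friction and masses are not known exactly. Their poses are not given: they have to be found in the camera images.
- tube_blue_mid (a point): Screw-cap tube with a blue cap, 108 mm long, loose, about 30 g. This point: on its axis, 54 mm above the tip. z runs from tip to cap. Milky body 16 mm in diameter, tapering over its last 16 mm to a 6 mm tip; cap 20 mm in diameter, 16 mm high, its middle 46 mm along +z from here. It starts upright in one of the buckets, tip 24 mm above the table, cap and 22 mm of body above the rim.
- tube_yellow_mid (a point): Screw-cap tube with a yellow cap, 108 mm long, loose, about 30 g. This point: on its axis, 54 mm above the tip. z runs from tip to cap. Milky body 16 mm in diameter, tapering over its last 16 mm to a 6 mm tip; cap 20 mm in diameter, 16 mm high, its middle 46 mm along +z from here. It starts upright in one of the buckets, tip 24 mm above the table, cap and 22 mm of body above the rim.
- tube_red_mid (a point): Screw-cap tube with a red cap, 108 mm long, loose, about 30 g. This point: on its axis, 54 mm above the tip. z runs from tip to cap. Milky body 16 mm in diameter, tapering over its last 16 mm to a 6 mm tip; cap 20 mm in diameter, 16 mm high, its middle 46 mm along +z from here. It starts upright in one of the buckets, tip 24 mm above the table, cap and 22 mm of body above the rim.
- tube_blue_tip (a point): The centre of the blue-capped tube's tip (its lower end), on its axis, 108 mm from the top of the cap. z runs along the tube from tip to cap.
- tube_yellow_tip (a point): The centre of the yellow-capped tube's tip (its lower end), on its axis, 108 mm from the top of the cap. z runs along the tube from tip to cap.
- tube_red_tip (a point): The centre of the red-capped tube's tip (its lower end), on its axis, 108 mm from the top of the cap. z runs along the tube from tip to cap.
- rotor: Aluminium swing-out rotor on a round loading stand, fixed, 160 mm across, 109 mm high with its black centre knob, prongs 88 mm high. Origin on its axis at table level. Four buckets hang 70 mm from the axis along its +x, +y, -x, -y, so that facing tubes stand 140 mm apart and neighbours 99 mm. It does not turn, but may be set any way round.
- bucket0_mouth (a point): Centre of the mouth of the steel bucket on the rotor's +x side: 27 mm across the rim, 19 mm inside diameter, 70 mm deep, rim 94 mm above the table. It hangs upright from pins 80 mm above the table and can swing outward (inward only 0.15 rad).
- bucket1_mouth (a point): Centre of the mouth of the steel bucket on the rotor's +y side: 27 mm across the rim, 19 mm inside diameter, 70 mm deep, rim 94 mm above the table. It hangs upright from pins 80 mm above the table and can swing outward (inward only 0.15 rad).
- bucket2_mouth (a point): Centre of the mouth of the steel bucket on the rotor's -x side: 27 mm across the rim, 19 mm inside diameter, 70 mm deep, rim 94 mm above the table. It hangs upright from pins 80 mm above the table and can swing outward (inward only 0.15 rad).
- bucket3_mouth (a point): Centre of the mouth of the steel bucket on the rotor's -y side: 27 mm across the rim, 19 mm inside diameter, 70 mm deep, rim 94 mm above the table. It hangs upright from pins 80 mm above the table and can swing outward (inward only 0.15 rad).
- focus (a point): The camera's focus point in the air, 80 mm straight out from the lens face on the line of sight, 118 mm from the head's tilt axis, about 135 to 185 mm above the table. x points back along the line of sight towards the lens, y across it level, z is the camera's own up direction: the tube is to lie along z, cap towards +z.
- lens (a point): Centre of the camera's lens face, same axes as the focus point. The camera is a white cylinder 38 mm in diameter and 58 mm long, with a black ring light 54 mm in diameter round the lens at its front, on a black post and a fixed round foot 90 mm across and 14 mm high. Nothing of the camera stands higher than about 232 mm.
- camera_head (a joint): Tilt of the camera's head about a level axis 200 mm above the table, straight over the foot's centre: 0 looks level, positive looks downward (rad). A stiff friction hinge; it starts between 0.15 and 0.55 and is not to be moved. The camera looks roughly towards the robot.
- slide_box: Wooden slide box, closed, 75 x 100 x 33 mm, loose; bystander. Origin at the centre of its underside.
- bench_timer: Round white bench timer with a red dial, 62 mm across, 44 mm high, loose; bystander. Origin at the centre of its underside.
- petri_dish: Clear petri dish with lid, 90 mm across, 16 mm high, loose; bystander. Origin at the centre of its underside.
Not all that is in view belongs to the job. What is shaped like the part that bears tube_red_mid but purple is not meant.

How it is judged:
By the outcome, as a careful person would: the job done as asked, in the order asked, and still so for the second after the job is handed in, while the arm keeps its last pose, push and grip.
It also fails if it takes over 42 s, if anything falls off the work surface, if the arm or the gripper's body presses on something with over 40 N, if the wrist force passes 120 N, or if a joint passes its speed limit or range.

## Working session

There is one attempt and no reset: what is moved stays moved. The work goes in short steps, Python scripts to look and compute and a tool call to move; the robot and the scene stay as the last step left them, time stands still between calls to the robot, and variables do not carry over. Pictures are saved under pics/ and viewed, at most 10 in all, crops included, and the job is handed in when it is done.

Besides the shell and the picture viewer there is one more tool, called after "Request:" as a command line: name --pt "numbers of a row" for each row, then --argument value for the rest. send_rows: Moves the arm, as the interface text tells. Its arguments: {"type":"object","properties":{"series":{"type":"array"},"squeeze":{"type":"number"}},"required":["series"]}

```bash
mkdir -p pics
python3 - <<'E'
from workcell import r
import cv2,numpy as np
np.set_printoptions(precision=4,suppress=True)
s=r.state();print(s['time_s'],s['tcp_pos'],s['ee_rot'],s['gripper_width'],r.tip_extent)
for n in('side','top'):
    cv2.imwrite(f'pics/{n}0.png',r.camera(n)[:,:,::-1]);print(n,r.camera_info(n))
print(r.camera_info('wrist'))
E
```

```text
0.0 [0.1992 0.6181 0.2277] [-3.1399  0.0001  2.8299] 0.9989557901017182 0.011
side {'fx': 453.0207589101548, 'fy': 453.0207589101548, 'cx': 276.3229545773757, 'cy': 211.068147319918, 'T': array([[ 0.9995, -0.0127,  0.0301,  0.4875],
       [-0.0325, -0.4801,  0.8766, -0.7019],
       [ 0.0033, -0.8771, -0.4803,  0.6043],
       [ 0.    ,  0.    ,  0.    ,  1.    ]])}
top {'fx': 420.67550530121935, 'fy': 420.67550530121935, 'cx': 277.028179964748, 'cy': 215.0908128477036, 'T': array([[-0.0147, -0.99  ,  0.1404,  0.3533],
       [-0.9995,  0.0105, -0.0305,  0.1765],
       [ 0.0287, -0.1408, -0.9896,  1.2901],
       [ 0.    ,  0.    ,  0.    ,  1.    ]])}
{'fx': 337.39050223330906, 'fy': 337.39050223330906, 'cx': 277.9362080419409, 'cy': 205.6040294621797, 'T_tool_cam': array([[-0.0011, -0.9466, -0.3224,  0.0836],
       [ 1.    , -0.0011, -0.0002, -0.001 ],
       [-0.0002, -0.3224,  0.9466, -0.1555],
       [ 0.    ,  0.    ,  0.    ,  1.    ]])}
```

View pics/side0.png

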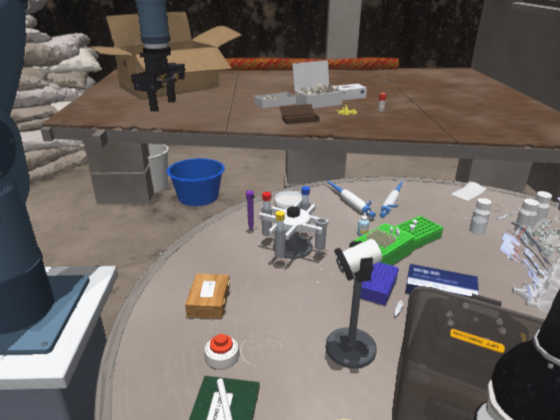

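View pics/top0.png

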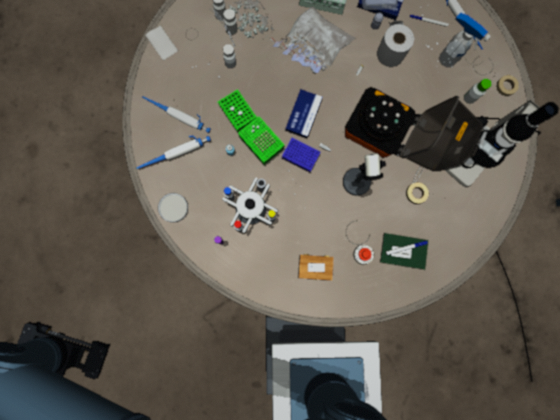

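```bash
cat > h.py <<'E'
from workcell import r
import cv2,numpy as np
from scipy.spatial.transform import Rotation as R
np.set_printoptions(precision=4,suppress=True)
def cam(n,s=None):
    c=r.camera_info(n)
    if n=='wrist':
        T=np.eye(4);T[:3,:3]=R.from_euler('xyz',s['ee_rot']).as_matrix();T[:3,3]=s['tcp_pos'];c['T']=T@c['T_tool_cam']
    return c
def ray(c,u,v):
    d=c['T'][:3,:3]@[(u-c['cx'])/c['fx'],(v-c['cy'])/c['fy'],1];return c['T'][:3,3],d/np.linalg.norm(d)
def plane(c,u,v,z):
    o,d=ray(c,u,v);return o+d*(z-o[2])/d[2]
def tri(rays):
    A=0;b=0
    for o,d in rays:
        P=np.eye(3)-np.outer(d,d);A=A+P;b=b+P@o
    p=np.linalg.solve(A,b);return p,[np.linalg.norm(np.cross(p-o,d)) for o,d in rays]
def proj(c,p):
    q=np.linalg.inv(c['T'])@np.append(p,1);return np.array([c['fx']*q[0]/q[2]+c['cx'],c['fy']*q[1]/q[2]+c['cy']])
E
python3 - <<'E'
from h import *
t,s=cam('top'),cam('side')
print('table rotor(109)',plane(t,250,204,.109),plane(s,293,211,.109))
for n,a,b in(('red',(238,225),(267,197)),('yel',(272,214),(280,216)),('blue',(228,191),(306,190))):
    print(n,plane(t,*a,.13),plane(s,*b,.13))
print('foot',plane(t,355,182,.007),plane(s,351,347,.007))
print('head',plane(t,373,165,.2))
a=cv2.imread('pics/top0.png')[130:270,170:410];b=cv2.imread('pics/side0.png')[170:370,230:410]
cv2.imwrite('pics/cr.png',np.hstack([cv2.resize(a,(480,280),interpolation=2).copy() if 0 else cv2.copyMakeBorder(cv2.resize(a,None,fx=1.9,fy=1.9,interpolation=2),0,334,0,0,0),cv2.resize(b,(336,600),interpolation=2)[:, :] if 0 else cv2.copyMakeBorder(cv2.resize(b,None,fx=1.9,fy=1.9,interpolation=2),0,220,0,0,0)]))
E
```

```text
table rotor(109) [0.5535 0.2165 0.109 ] [0.5565 0.2015 0.109 ]
red [0.4913 0.2493 0.13  ] [0.4979 0.2321 0.13  ]
yel [0.521  0.1547 0.13  ] [0.5244 0.1417 0.13  ]
blue [0.5874 0.2771 0.13  ] [0.5913 0.2665 0.13  ]
foot [ 0.6374 -0.109   0.007 ] [ 0.6411 -0.1172  0.007 ]
head [ 0.6408 -0.1165  0.2   ]
```

View pics/cr.png

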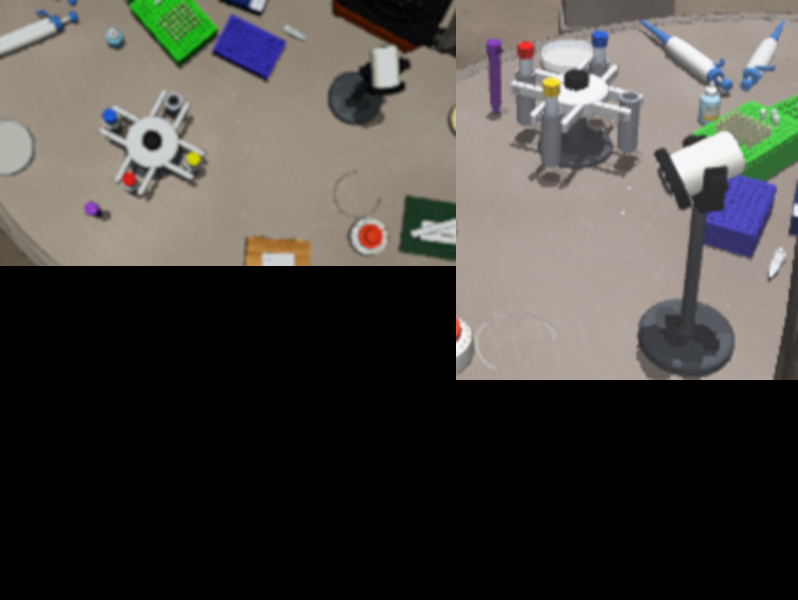

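The red tube is unpaired: in the top view blue (228,191) and yellow (272,214) face each other, and red (238,225) faces the empty bucket (262,186). A purple decoy stands at (219,240). The inspection camera's foot is near (355,182), and it looks towards -x. I'll move above the red cap for a wrist view.

Request:
send_rows --pt "1 -1.4 0.4 0 0 0 -1" --pt "2 -2.8 0.8 0 0 0 -1" --pt "3 -4.3 1.2 0 0 0 -1" --pt "4.1 -5.7 1.6 0 0 0 -1" --pt "5.2 -7.2 2 0 0 0 -1" --pt "6.2 -8.6 2.4 0 0 0 -1" --pt "7.3 -10 2.6 0 0 0 -1" --pt "8.4 -11.5 2.8 0 0 0 -1" --pt "9.4 -13 3 0 0 0 -1" --pt "10.4 -14.4 3 0 0 0 -1"

```text
time_s: 1.1
tcp_pos: [0.4604, 0.2568, 0.3041]
ee_rot: [3.141, 0.001, 2.829]
force: [0.6, 0.2, -0.2]
gripper_width: 1.001
finger_force: 0.0
```

Request:
send_rows --pt "0 0 0 0 0 0 -1" --pt "0 0 0 0 0 0 -1" --pt "0 0 0 0 0 0 -1"

```text
time_s: 1.4
tcp_pos: [0.4584, 0.2599, 0.3033]
ee_rot: [-3.142, -0.001, 2.832]
force: [-0.3, 0.6, -0.1]
gripper_width: 0.997
finger_force: 0.0
```

Run:
```python
from h import *
s=r.state();im=r.camera('wrist');cv2.imwrite('pics/w1.png',im[:,:,::-1])
print(s['time_s'],s['tcp_pos'],s['ee_rot'],s['qd'])
c=cam('wrist',s);h=cv2.cvtColor(im,cv2.COLOR_RGB2HSV)
def blobs(h,lo,hi,c,z):
    m=cv2.inRange(h,lo,hi);n,l,st,ce=cv2.connectedComponentsWithStats(m)
    for i in range(1,n):
        if st[i,4]>25: print(lo[0],st[i],ce[i],plane(c,*ce[i],z))
for a,b in(((0,140,70),(6,255,255)),((174,140,70),(180,255,255)),((22,140,80),(35,255,255)),((108,140,60),(122,255,255)),((130,90,40),(160,255,255))): blobs(h,a,b,c,.128)
```

```text
1.4 [0.4584 0.2599 0.3033] [-3.1415 -0.001   2.8318] [-0.0116  0.0018 -0.0052 -0.001   0.0024 -0.0003  0.0034]
0 [  0 200  14  22  94] [  4.9043 211.1915] [ 0.4045 -0.0225  0.128 ]
0 [272 203  20  20 315] [281.6571 212.927 ] [0.4945 0.2513 0.128 ]
22 [199 250  18  21 294] [207.7993 260.3299] [0.5224 0.1575 0.128 ]
22 [495 342   9  18  62] [499.1129 350.3548] [0.7441 0.4487 0.128 ]
22 [513 402  15  13  46] [518.8043 408.3043] [0.8467 0.4633 0.128 ]
22 [544 403   7  17  38] [547.3158 410.8947] [0.8627 0.4983 0.128 ]
22 [551 404   9   9  27] [554.7778 408.2593] [0.861  0.5078 0.128 ]
22 [273 409 131  11 748] [338.758 414.762] [0.7859 0.2374 0.128 ]
22 [480 409  11  10  27] [484.0741 414.2222] [0.8433 0.419  0.128 ]
22 [442 410   8  10  30] [445.2333 414.0333] [0.8274 0.3706 0.128 ]
22 [409 412  13   8  34] [414.2941 416.4706] [0.8192 0.3312 0.128 ]
108 [324 274  16  16 192] [331.6198 281.8125] [0.59   0.2798 0.128 ]
108 [227 385  28  35 319] [240.1097 398.8871] [0.7206 0.1235 0.128 ]
130 [311 140  20  25 308] [320.2565 153.776 ] [0.4471 0.3062 0.128 ]
```

View pics/w1.png

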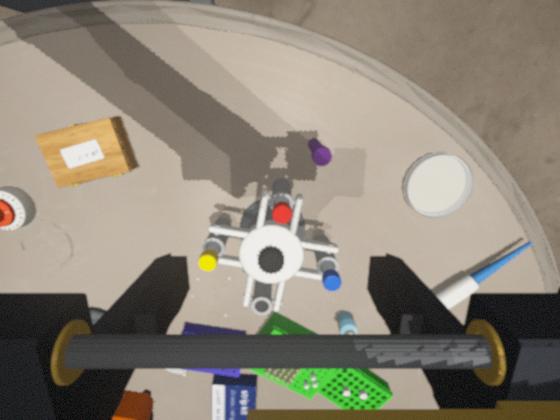

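The wrist view shows red (282,213), yellow (208,260), blue (332,282) and purple (320,154). Blue and yellow are 139.7 mm apart, and red is 69.8 mm from the axis, both as given.

Request:
send_rows --pt "0.7 -0.15 -1 0 0 -0.7 0" --pt "1.44 -0.3 -2 0 0 -1.37 0" --pt "1.44 -0.3 -3.2 0 0 -1.37 0" --pt "1.44 -0.3 -4 0 0 -1.37 0" --pt "1.44 -0.3 -4 0 0 -1.37 0" --pt "1.44 -0.3 -4 0 0 -1.37 0"

```text
time_s: 2.05
tcp_pos: [0.4949, 0.2523, 0.2039]
ee_rot: [-3.142, -0.0, 2.64]
force: [-0.6, -0.1, 0.3]
gripper_width: 0.502
finger_force: 0.0
```

Run:
```python
from h import *
s=r.state();im=r.camera('wrist');cv2.imwrite('pics/w2.png',im[:,:,::-1])
print(s['time_s'],s['tcp_pos'],s['ee_rot'],s['gripper_width'])
c=cam('wrist',s);h=cv2.cvtColor(im,cv2.COLOR_RGB2HSV)
m=cv2.inRange(h,(0,140,60),(6,255,255))|cv2.inRange(h,(174,140,60),(180,255,255))
n,l,st,ce=cv2.connectedComponentsWithStats(m)
for i in range(1,n):
    if st[i,4]>200: print(st[i],ce[i],plane(c,*ce[i],.126))
print(proj(c,[.495,.252,.132]))
```

```text
2.05 [0.4949 0.2523 0.2039] [-3.1415 -0.0004  2.6404] 0.5015251098304431
[265 196  28  31 657] [278.1461 211.102 ] [0.4949 0.2515 0.126 ]
[278.9118 213.7359]
```

View pics/w2.png

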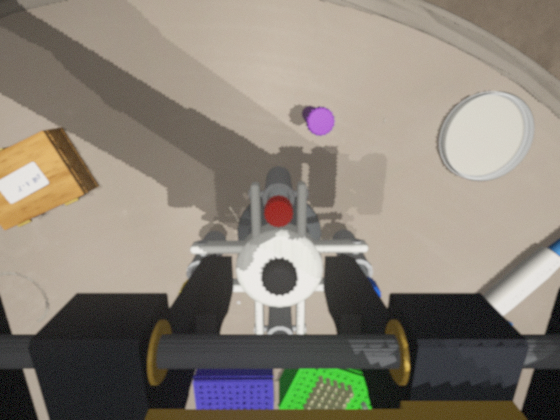

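The red cap at (278,211) lies where expected, centred between the fingers. I'll go down and grip.

Request:
send_rows --pt "0 0 -1 0 0 0 0" --pt "0 0 -2 0 0 0 0" --pt "0 0 -2.9 0 0 0 0" --pt "0 0 -3.6 0 0 0 0" --pt "0 0 -3.6 0 0 0 0" --pt "0 0 -3.6 0 0 0 0.3" --pt "0 0 -3.6 0 0 0 0.6" --pt "0 0 -3.6 0 0 0 1" --pt "0 0 -3.6 0 0 0 1" --pt "0 0 -3.6 0 0 0 1" --squeeze 25

```text
time_s: 3.1
tcp_pos: [0.4961, 0.2516, 0.1145]
ee_rot: [3.14, 0.001, 2.639]
force: [0.3, 0.1, 4.0]
gripper_width: 0.217
finger_force: 25.0
```

Request:
send_rows --pt "0 0 0 0 0 0 1" --pt "0 0 0 0 0 0 1" --pt "0 0 0 0 0 0 1"

```text
time_s: 3.4
tcp_pos: [0.4962, 0.2515, 0.1144]
ee_rot: [3.14, 0.001, 2.638]
force: [0.1, 0.7, 6.5]
gripper_width: 0.212
finger_force: 25.0
```

Request:
send_rows --pt "0 0 0.3 0 0 0 1" --pt "0 0 0.8 0 0 0 1" --pt "0 0 1.4 0 0 0 1" --pt "0 0 2 0 0 0 1" --pt "0 0 2.6 0 0 0 1" --pt "0 0 3.2 0 0 0 1" --pt "0 0 3.8 0 0 0 1" --pt "0 0 4.5 0 0 0 1" --pt "0 0 5.5 0 0 0 1" --pt "0 0 6.4 0 0 0 1"

```text
time_s: 4.4
tcp_pos: [0.4952, 0.2509, 0.2754]
ee_rot: [3.142, 0.0, 2.638]
force: [0.9, -0.1, 0.1]
gripper_width: 0.208
finger_force: 25.0
```

Request:
send_rows --pt "0 0 0.8 0 0 0 1" --pt "0 0 1.6 0 0 0 1" --pt "0 0 1.6 0 0 0 1" --pt "0 0 1.6 0 0 0 1"

```text
time_s: 4.8
tcp_pos: [0.4952, 0.251, 0.3137]
ee_rot: [3.141, 0.0, 2.639]
force: [-0.6, -0.2, -1.3]
gripper_width: 0.207
finger_force: 25.0
```

Run:
```python
from h import *
s=r.state();print(s['time_s'],s['tcp_pos'],s['ee_rot'],s['gripper_width'],s['force'])
a=r.camera('side')[:,:,::-1];cv2.imwrite('pics/s3.png',a);t=r.camera('top')[:,:,::-1];cv2.imwrite('pics/t3.png',t)
a=cv2.resize(a[130:380,220:420],None,fx=2.0,fy=2.0,interpolation=2);t=cv2.resize(t[140:240,320:420],(400,400),interpolation=2)
cv2.imwrite('pics/c3.png',np.hstack([a,cv2.copyMakeBorder(t,0,100,0,0,0)]))
```

```text
4.8 [0.4952 0.251  0.3137] [3.1413 0.0001 2.6385] 0.20717089061280758 [-0.6485 -0.1934 -1.3346]
```

View pics/c3.png

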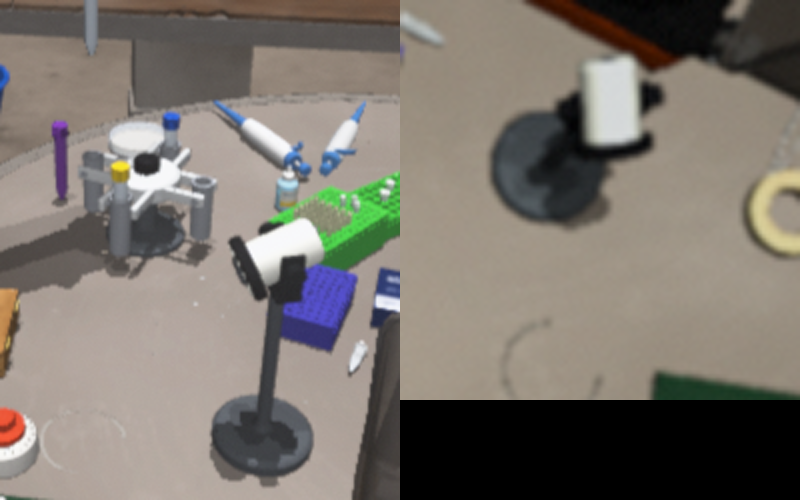

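The pair is still seated and the red tube is out (its tip is near (265,155) in the full side view). Next I'll view the inspection camera from two wrist poses on the way.

Request:
send_rows --pt "0 -1.2 0.3 0 0 0.5 1" --pt "0 -2.6 0.6 0 0 1 1" --pt "0 -4 0.9 0 0 1.6 1" --pt "0 -5.5 1.2 0 0 2.2 1" --pt "0 -7 1.45 0 0 2.8 1" --pt "0 -8.5 1.45 0 0 3.3 1" --pt "0 -10 1.45 0 0 3.6 1" --pt "0 -10 1.45 0 0 3.6 1" --pt "0 -10 1.45 0 0 3.6 1" --pt "0 -10 1.45 0 0 3.6 1"

```text
time_s: 5.9
tcp_pos: [0.4951, 0.0026, 0.3492]
ee_rot: [3.141, -0.001, -3.141]
force: [-0.3, 0.4, -1.0]
gripper_width: 0.215
finger_force: 25.0
```

Run:
```python
from h import *
import pickle
s=r.state();im=r.camera('wrist');cv2.imwrite('pics/w4.png',im[:,:,::-1]);pickle.dump(cam('wrist',s),open('w4.pkl','wb'))
print(s['time_s'],s['tcp_pos'],s['ee_rot'],s['joints'],s['gripper_width'])
```

```text
5.9 [0.4951 0.0026 0.3492] [ 3.1413 -0.0013 -3.1405] [-0.3692  0.1489  0.31    1.7982 -0.049   1.2032  1.5271] 0.2148080578308418
```

Request:
send_rows --pt "0 -1.2 0 0 0 0 1" --pt "0 -2.6 0 0 0 0 1" --pt "0 -4 0 0 0 0 1" --pt "0 -5.5 0 0 0 0 1" --pt "0 -7 0 0 0 0 1" --pt "0 -8.2 0 0 0 0 1" --pt "0 -9 0 0 0 0 1" --pt "0 -9 0 0 0 0 1" --pt "0 -9 0 0 0 0 1" --pt "0 -9 0 0 0 0 1"

```text
time_s: 6.95
tcp_pos: [0.496, -0.2217, 0.3496]
ee_rot: [3.141, -0.0, -3.139]
force: [0.5, 0.5, -0.4]
gripper_width: 0.212
finger_force: 25.0
```

Run:
```python
from h import *
import pickle
s=r.state();im=r.camera('wrist');cv2.imwrite('pics/w5.png',im[:,:,::-1]);pickle.dump(cam('wrist',s),open('w5.pkl','wb'))
print(s['time_s'],s['tcp_pos'],s['ee_rot'],s['joints'],s['gripper_width'])
a=cv2.imread('pics/w4.png');b=im[:,:,::-1]
c=[pickle.load(open(f'w{i}.pkl','rb')) for i in(4,5)]
out=[]
for x,k in zip((a,b),c):
    u,v=proj(k,[.62,-.113,.19]).astype(int);u=min(max(u-65,0),430);v=min(max(v-75,0),270);print(u,v);out.append(cv2.resize(x[v:v+150,u:u+130],None,fx=3,fy=3,interpolation=2))
cv2.imwrite('pics/c5.png',np.hstack(out))
```

```text
6.95 [ 0.496  -0.2217  0.3496] [ 3.1406 -0.0003 -3.1391] [-0.0444  0.2534  0.4715  1.6924 -0.1222  1.2254  2.029 ] 0.2121155322459072
107 219
314 218
```

View pics/c5.png

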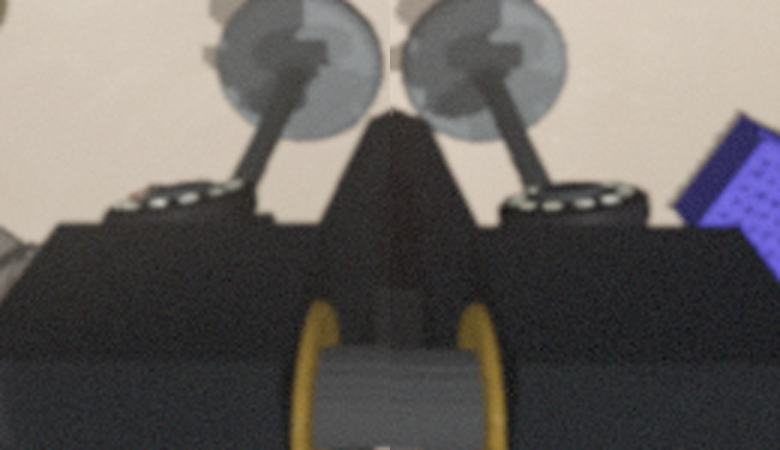

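The gripper hides the head in both views. The foot and the ring LEDs show at crop (135..250,190) and (510..645,195). I'll tilt the tool so the wrist camera looks more forward; the final pose needs that tilt too.

Request:
send_rows --pt "0 0 0 0 -0.5 0 1" --pt "0 0 0 0 -1.1 0 1" --pt "0 0 0 0 -1.8 0 1" --pt "0 0 0 0 -2.5 0 1" --pt "0 0 0 0 -2.5 0 1" --pt "0 0 0 0 -2.5 0 1" --pt "0 0 0 0 -2.5 0 1"

```text
time_s: 7.7
tcp_pos: [0.4966, -0.2231, 0.3503]
ee_rot: [-3.141, 0.348, -3.14]
force: [-0.0, 0.1, -0.1]
gripper_width: 0.21
finger_force: 25.0
```

Run:
```python
from h import *
import pickle
s=r.state();im=r.camera('wrist');cv2.imwrite('pics/w6.png',im[:,:,::-1]);pickle.dump(cam('wrist',s),open('w6.pkl','wb'))
print(s['time_s'],s['tcp_pos'],s['ee_rot'],s['joints'],s['gripper_width'])
```

```text
7.7 [ 0.4966 -0.2231  0.3503] [-3.1412  0.3482 -3.1399] [-0.0115  0.0518  0.4624  1.9508 -0.2307  0.8409  2.1471] 0.2100483942822964
```

Request:
send_rows --pt "0 1.2 0 0 0 0 1" --pt "0 2.6 0 0 0 0 1" --pt "0 4 0 0 0 0 1" --pt "0 5.5 0 0 0 0 1" --pt "0 7 0 0 0 0 1" --pt "0 8.2 0 0 0 0 1" --pt "0 9 0 0 0 0 1" --pt "0 9 0 0 0 0 1" --pt "0 9 0 0 0 0 1" --pt "0 9 0 0 0 0 1"

```text
time_s: 8.75
tcp_pos: [0.4957, 0.0001, 0.3498]
ee_rot: [-3.141, 0.349, 3.14]
force: [-0.1, 0.3, -0.7]
gripper_width: 0.212
finger_force: 25.0
```

Run:
```python
from h import *
import pickle
s=r.state();im=r.camera('wrist');cv2.imwrite('pics/w7.png',im[:,:,::-1]);pickle.dump(cam('wrist',s),open('w7.pkl','wb'))
print(s['time_s'],s['tcp_pos'],s['ee_rot'],s['joints'],s['gripper_width'])
out=[]
for i in(6,7):
    x=cv2.imread(f'pics/w{i}.png');k=pickle.load(open(f'w{i}.pkl','rb'))
    u,v=proj(k,[.62,-.113,.19]).astype(int);u=min(max(u-65,0),430);v=min(max(v-75,0),270);print(u,v);out.append(cv2.resize(x[v:v+150,u:u+130],None,fx=3,fy=3,interpolation=2))
cv2.imwrite('pics/c7.png',np.hstack(out))
```

```text
8.75 [0.4957 0.0001 0.3498] [-3.1413  0.3486  3.1398] [-0.273  -0.0657  0.1464  2.0609  0.0741  0.801   1.4014] 0.21204391243193
312 153
113 154
```

View pics/c7.png

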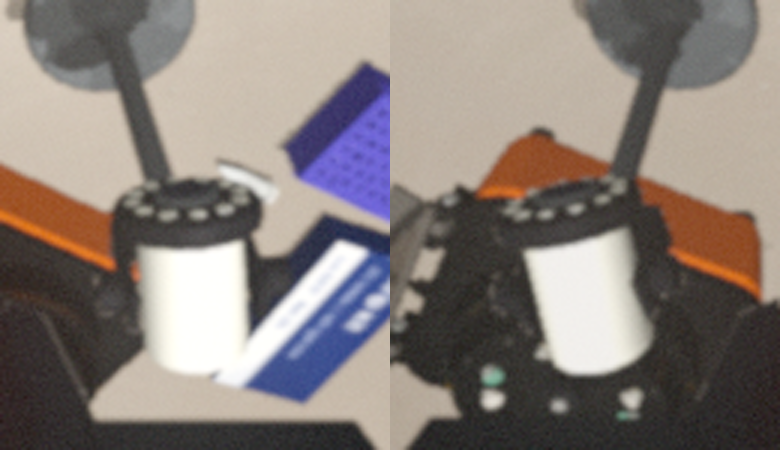

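The head is now clear in both views: ring LEDs around crop (190,198) left and (575,200) right, with the white body below each. I'll fit the body's edges and the LED ellipse.

```bash
cat > m.py <<'E'
from h import *
import pickle
def look(im,c,u0,v0,rows,tag,led=True):
    # im BGR; crop origin u0,v0; rows (crop3x) used for body edges
    h=cv2.cvtColor(im,cv2.COLOR_BGR2HSV);m=cv2.inRange(h,(0,0,165),(180,60,255))
    L=[]
    for v in range(v0+rows[0]//3,v0+rows[1]//3):
        a=m[v,u0+rows[2]//3:u0+rows[3]//3];x=np.flatnonzero(a)
        if len(x)>5: L.append((v,x[0]+u0+rows[2]//3-.5,x[-1]+u0+rows[2]//3+.5))
    L=np.array(L);pl=np.polyfit(L[:,0],L[:,1],1);pr=np.polyfit(L[:,0],L[:,2],1)
    n=[]
    for p in(pl,pr):
        a=ray(c,np.polyval(p,L[0,0]),L[0,0])[1];b=ray(c,np.polyval(p,L[-1,0]),L[-1,0])[1];q=np.cross(a,b);n.append(q/np.linalg.norm(q))
    nm=n[0]+n[1];nm/=np.linalg.norm(nm)
    print(tag,'edges',pl,pr,'resid',np.std(L[:,1]-np.polyval(pl,L[:,0])),np.std(L[:,2]-np.polyval(pr,L[:,0])))
    return c['T'][:3,3],nm,n
def leds(im,c,box):
    u0,v0,w,h=box;g=cv2.cvtColor(im,cv2.COLOR_BGR2GRAY)[v0:v0+h,u0:u0+w]
    g3=cv2.resize(g,None,fx=4,fy=4,interpolation=2)
    n,l,st,ce=cv2.connectedComponentsWithStats(cv2.inRange(g3,125,255))
    P=np.array([(ce[i]-1.5)/4+[u0,v0] for i in range(1,n) if 12<st[i,4]<500]);return P
E
python3 - <<'E'
from m import *
i6,i7=cv2.imread('pics/w6.png'),cv2.imread('pics/w7.png')
c6,c7=[pickle.load(open(f'w{i}.pkl','rb')) for i in(6,7)]
o6,n6,e6=look(i6,c6,312,153,(260,345,120,252),'w6')
o7,n7,e7=look(i7,c7,113,154,(265,340,118,275),'w7')
d=np.cross(n6,n7);d/=np.linalg.norm(d);d*=-np.sign(d[0]);print('dir',d,'yaw',np.arctan2(d[1],d[0]),'tilt',np.arcsin(-d[2]))
for i,c,b in((i6,c6,(353,211,46,16)),(i7,c7,(148,211,48,18))):
    P=leds(i,c,b);print(P); e=cv2.fitEllipse(P.astype(np.float32)) if len(P)>4 else None;print(e)
E
```

```text
w6 edges [  0.0709 341.4498] [  0.0591 378.9926] resid 0.2921311023171818 0.45783665713914934
w7 edges [ 0.2523 97.5338] [  0.2515 130.6892] resid 0.274450499950496 0.47273345880836637
dir [-0.9168 -0.1423 -0.3731] yaw -2.987619307563321 tilt 0.38232413290506934
[[386.6111 222.3216]
 [359.5436 222.7345]
 [367.6212 224.28  ]
 [377.7706 223.9636]]
None
[[185.3056 212.9722]
 [188.6134 215.9065]
 [159.4459 217.4155]
 [148.3508 217.1169]
 [183.4512 219.9573]
 [174.4478 223.1519]
 [164.5585 224.9698]]
((162.79005432128906, 220.0891876220703), (10.58044719696045, 55.36542510986328), 80.55188751220703)
```

Run:
```python
from m import *
from scipy.optimize import least_squares as LS
C=[pickle.load(open(f'w{i}.pkl','rb')) for i in(4,5,6,7)]
fc=[]
for i,c in zip((4,5,6,7),C):
    im=cv2.imread(f'pics/w{i}.png');u,v=proj(c,[.638,-.113,.01]).astype(int)
    h=cv2.cvtColor(im,cv2.COLOR_BGR2HSV);m=cv2.inRange(h,(0,0,0),(180,255,150));
    m=cv2.medianBlur(m,5);k=np.zeros_like(m);cv2.circle(k,(int(u),int(v)),42,255,-1);m&=k
    ct=max(cv2.findContours(m,0,1)[0],key=cv2.contourArea)[:,0]
    W=np.array([plane(c,*p,.008)[:2] for p in ct if abs(np.hypot(*(p-[u,v]))-42)>3])
    f=LS(lambda q:np.hypot(*(W-q).T)-.045,[.638,-.113],loss='soft_l1',f_scale=.0015)
    e=np.hypot(*(W-f.x).T)-.045;print(i,len(W),f.x,'med',np.median(e),np.median(abs(e)));fc.append(f.x)
p,e=tri([ray(C[2],375,219),ray(C[3],171.7,220)]);print('lens',p,e)
foot=np.mean(fc,0)
for pv in fc+[foot]:
    d=p-np.append(pv,.2);print(np.linalg.norm(d),np.arctan2(d[1],d[0]),np.arcsin(-d[2]/np.linalg.norm(d)))
for i,cr in((6,(312,153)),(7,(113,154))):
    for q in (foot,): 
        P=np.append(foot,.2);c=C[i-4];print(i,'pivot in crop',3*(proj(c,P)-cr))
```

```text
4 167 [ 0.6387 -0.1144] med 0.00011489120705191619 0.0007635681195085273
5 182 [ 0.6403 -0.1158] med 0.0002419334621191413 0.00177151551484361
6 172 [ 0.6384 -0.1156] med 0.0002535618140731867 0.0016508233878098806
7 184 [ 0.6378 -0.1147] med 0.0014363965732752705 0.001493709147981935
lens [ 0.6072 -0.118   0.1887] [np.float64(1.661560993445047e-06), np.float64(1.6615609935330405e-06)]
0.033618591377781094 -3.0253665293359298 0.3417249370726663
0.03504318129780668 -3.0752505405739035 0.327302225972924
0.033211273350299365 -3.063055559257951 0.346090545958719
0.03275392352406735 -3.031938487943995 0.3511303410767893
0.03364883533171111 -3.0492905972182434 0.3414052670719005
6 pivot in crop [188.3278 281.0848]
7 pivot in crop [193.3042 280.8648]
```

```bash
cat > fit.py <<'E'
from m import *
from scipy.optimize import least_squares as LS
C={'w6':pickle.load(open('w6.pkl','rb')),'w7':pickle.load(open('w7.pkl','rb')),'top':cam('top'),'side':cam('side')}
I={k:cv2.imread(f'pics/{f}.png') for k,f in(('w6','w6'),('w7','w7'),('top','t3'),('side','s3'))}
ax=lambda y,t:np.array([np.cos(y)*np.cos(t),np.sin(y)*np.cos(t),-np.sin(t)])
piv=np.array([.6388,-.1151,.2])
def edge(g,p,nrm):  # subpixel max gradient along nrm near p
    s=np.arange(-4,4.01,.25);P=p+s[:,None]*nrm
    v=cv2.remap(g,P[:,0].astype(np.float32)[None],P[:,1].astype(np.float32)[None],cv2.INTER_LINEAR)[0]
    d=-np.gradient(cv2.GaussianBlur(v[None],(5,1),1)[0]);i=int(np.argmax(d));return P[i],d[i],abs(s[i])
def points(y,t):
    out=[]
    for k,c in C.items():
        g=cv2.cvtColor(I[k],cv2.COLOR_BGR2GRAY).astype(np.float32);d=ax(y,t)
        o=c['T'][:3,3];n=np.cross(d,piv-o);n/=np.linalg.norm(n)
        for sg in(1,-1):
            pts=[]
            for a in np.linspace(-.012,.02,14):
                q=piv+d*a;p=proj(c,q+.019*sg*n);nr=p-proj(c,q);nr/=np.linalg.norm(nr)
                e,w,s=edge(g,p,nr)
                if w>4 and s<3.7:pts.append(e)
            if len(pts)<6: continue
            pts=np.array(pts);vx,vy,x0,y0=cv2.fitLine(pts.astype(np.float32),cv2.DIST_HUBER,0,.01,.01)[:,0]
            r_=abs((pts-[x0,y0])@[-vy,vx]);pts=pts[r_<.6];print(k,sg,len(pts),'rms px',r_[r_<.6].mean() if len(pts) else None)
            if len(pts)>=6: out.append((k,pts))
    return out
y,t=-3.02,.36
for it in range(2):
    E=points(y,t);ks=list(C)
    def res(q):
        d=ax(q[3],q[4]);R_=[(q[:3]-piv)/.0015]
        for k,P in E:
            off=q[5+3*ks.index(k):8+3*ks.index(k)]
            for p in P:
                o,u=ray(C[k],*p);o=o+off;n=np.cross(u,d);R_.append([(abs((q[:3]-o)@n)/np.linalg.norm(n)-.019)/.001])
        R_.append(q[5:]/.002);return np.concatenate(R_)
    f=LS(res,np.r_[piv,y,t,np.zeros(12)],loss='soft_l1');y,t=f.x[3:5]
    cov=np.linalg.inv(f.jac.T@f.jac);print('piv',f.x[:3],'yaw',y,'tilt',t,'sd',np.sqrt(np.diag(cov))[:5],'cost',f.cost);print(f.x[5:].reshape(4,3))
d=ax(y,t);print('focus',f.x[:3]+.118*d,'lens',f.x[:3]+.038*d)
z=np.array([np.cos(y)*np.sin(t),np.sin(y)*np.sin(t),np.cos(t)]);print('up',z)
E
python3 fit.py
```

```text
w6 1 7 rms px 0.28565054978903254
w6 -1 13 rms px 0.1437007630811843
w7 1 13 rms px 0.15927533819589612
w7 -1 9 rms px 0.26056304067778124
top 1 13 rms px 0.12975267270883875
top -1 14 rms px 0.08460686110765074
side 1 3 rms px 0.13065852493534155
side -1 14 rms px 0.12161896008428906
piv [ 0.6389 -0.1151  0.1998] yaw -3.026864050104972 tilt 0.44085171440287513 sd [0.0014 0.0009 0.0013 0.018  0.0297] cost 17.815595861544292
[[ 0.0008 -0.0004 -0.0019]
 [-0.0004  0.0002  0.0008]
 [-0.0004  0.      0.001 ]
 [-0.      0.0001  0.0001]]
w6 1 6 rms px 0.22003195975234013
w6 -1 12 rms px 0.1797821586599406
w7 1 12 rms px 0.11383564679500302
w7 -1 7 rms px 0.22850390075885324
top 1 13 rms px 0.13299770949051712
top -1 14 rms px 0.11617445987224849
side 1 4 rms px 0.3788229904554813
side -1 14 rms px 0.16184429736839573
piv [ 0.6389 -0.115   0.1998] yaw -3.02601869829939 tilt 0.44880667527548307 sd [0.0014 0.0009 0.0013 0.0191 0.0308] cost 18.056547966336737
[[ 0.0007 -0.0005 -0.0018]
 [-0.0003  0.0001  0.0006]
 [-0.0004  0.0001  0.001 ]
 [-0.0001  0.0002  0.0002]]
focus [ 0.5333 -0.1273  0.1486] lens [ 0.6049 -0.119   0.1833]
up [-0.431 -0.05   0.901]
```

```bash
cat >> fit.py <<'E'
print('----')
y=-3.026
for k,P in E:
    vx,vy,_,_=cv2.fitLine(P.astype(np.float32),cv2.DIST_HUBER,0,.01,.01)[:,0];print(k,'edge ang',np.degrees(np.arctan(vy/vx)),len(P))
for t in(.32,.36,.40,.44,.48):
    d=ax(y,t);z=np.array([np.cos(y)*np.sin(t),np.sin(y)*np.sin(t),np.cos(t)]);L=piv+.038*d;B=piv-.02*d
    print(t,'w6 lens',3*(proj(C['w6'],L)-[312,153]),'w7',3*(proj(C['w7'],L)-[113,154])+[390,0],end=' ')
    c=C['side'];o=c['T'][:3,3];n=np.cross(d,piv-o);n/=np.linalg.norm(n);n*=np.sign(n[2])
    a,b=proj(c,piv+.02*d+.019*n),proj(c,piv-.012*d+.019*n);q=b-a
    print('side top edge ang',np.degrees(np.arctan(q[1]/q[0])),'ring top/bot',2*(proj(c,L+.027*z)-[220,130]),2*(proj(c,L-.027*z)-[220,130]))
a=cv2.resize(I['side'][225:305,325:405],None,fx=7,fy=7,interpolation=2);cv2.imwrite('pics/c8.png',a)
E
python3 fit.py | sed '1,/----/d'
```

```text
w6 edge ang 84.8888 6
w6 edge ang 86.12448 12
w7 edge ang 76.009285 12
w7 edge ang 84.33872 7
top edge ang -89.95461 13
top edge ang -89.973434 14
side edge ang -25.250263 14
0.32 w6 lens [187.3228 187.8843] w7 [560.8438 187.9154] side top edge ang -19.716262042972673 ring top/bot [224.857  242.3075] [241.4279 293.8977]
0.36 w6 lens [186.3591 186.3835] w7 [562.2653 186.4023] side top edge ang -21.548299669620867 ring top/bot [224.0693 244.2928] [243.1734 294.8099]
0.4 w6 lens [185.4062 185.05  ] w7 [563.7103 185.0563] side top edge ang -23.37491873030458 ring top/bot [223.3724 246.2866] [244.9714 295.6537]
0.44 w6 lens [184.4657 183.8843] w7 [565.1761 183.8777] side top edge ang -25.198358410319432 ring top/bot [222.7671 248.2854] [246.819  296.4282]
0.48 w6 lens [183.5389 182.8862] w7 [566.6599 182.8665] side top edge ang -27.02085440824435 ring top/bot [222.2542 250.286 ] [248.7133 297.1324]
```

View pics/c8.png

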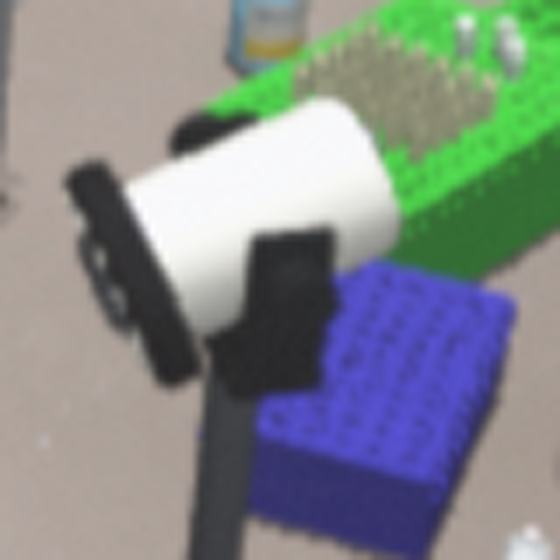

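The side view shows the body's top edge at about 24.5–25° and the ring tilted about 25°, so tilt ≈ 0.43. Yaw is -3.026. The lens protrudes past the LED ring, which explains the earlier length mismatch. Next I'll work out the move.

```bash
cat > goal.py <<'E'
from h import *
y,t=-3.026,.43
d=np.array([np.cos(y)*np.cos(t),np.sin(y)*np.cos(t),-np.sin(t)]);up=np.array([np.cos(y)*np.sin(t),np.sin(y)*np.sin(t),np.cos(t)])
F=np.array([.6388,-.115,.2])+.118*d;G=np.c_[d,np.cross(-up,d),-up]
def delta(L=.0904,q=None):
    s=r.state();R0=R.from_euler('xyz',s['ee_rot']);P=F+L*up
    rv=(R.from_matrix(G)*R0.inv()).as_rotvec();print('pos',s['tcp_pos'],'goal',P,'shift',(P-s['tcp_pos'])/.025,'turn',np.degrees(rv)/8)
E
python3 - <<'E'
from goal import *
print('F',F);delta()
c=cam('side');R0=R.from_euler('xyz',[3.1413,.0001,2.6385]).as_matrix()
print('expected tip px in s3',proj(c,np.array([.4952,.251,.3137])+R0@[0,0,.0904]))
g=cv2.imread('pics/s3.png')[120:165,262:270].astype(int).sum(2);print(g)
E
```

```text
F [ 0.5323 -0.1274  0.1508]
pos [ 0.4956 -0.      0.3498] goal [ 0.4948 -0.1317  0.233 ] shift [-0.0322 -5.2683 -4.6741] turn [ 0.034  -0.5813  0.8432]
expected tip px in s3 [265.42   156.1787]
[[365 401 420 425 420 400 372 363]
 [363 400 420 427 420 401 367 362]
 [366 398 420 429 421 397 367 361]
 [362 397 422 428 419 402 369 360]
 [363 395 418 428 420 402 369 357]
 [361 397 419 429 418 401 368 358]
 [360 399 420 428 420 397 366 353]
 [357 398 421 429 420 398 363 346]
 [358 396 420 428 417 396 360 348]
 [356 398 420 427 421 399 362 342]
 [353 398 423 426 419 397 364 342]
 [347 396 421 428 418 395 362 337]
 [339 398 421 429 420 396 359 328]
 [322 392 420 427 418 401 351 298]
 [315 395 421 427 417 396 343 250]
 [315 393 417 422 418 394 337 236]
 [309 392 416 425 419 394 342 257]
 [301 391 417 423 415 393 350 279]
 [296 388 422 425 416 393 338 267]
 [296 392 421 424 413 390 340 258]
 [293 389 420 426 415 392 340 260]
 [299 389 422 426 417 393 340 261]
 [297 387 420 422 416 392 342 260]
 [291 386 419 423 415 392 338 264]
 [292 386 419 425 415 395 340 262]
 [293 386 420 423 416 393 338 265]
 [291 390 420 423 415 391 339 266]
 [289 388 417 422 414 393 338 263]
 [292 386 420 424 413 391 339 272]
 [285 389 418 422 412 392 349 319]
 [288 390 418 421 412 390 362 352]
 [322 385 421 419 413 389 364 359]
 [364 371 410 416 408 380 334 346]
 [352 328 395 411 397 367 328 345]
 [349 324 384 400 394 364 351 354]
 [363 353 354 393 379 337 349 354]
 [355 335 311 385 374 321 344 356]
 [351 328 309 372 365 342 347 361]
 [359 351 350 358 358 359 361 370]
 [376 370 369 375 374 371 377 374]
 [387 385 382 382 381 379 380 378]
 [390 390 385 382 378 379 381 382]
 [388 385 381 384 385 378 382 377]
 [385 381 383 387 385 383 379 375]
 [380 383 384 383 380 381 383 380]]
```

Request:
send_rows --pt "0 -0.8 0 0 -0.1 0.2 1" --pt "0 -2 0 0 -0.3 0.4 1" --pt "0 -3.2 0 0 -0.5 0.6 1" --pt "0 -4.4 0 0 -0.58 0.84 1" --pt "0 -5.27 -0.3 0.03 -0.58 0.84 1" --pt "0 -5.27 -1 0.03 -0.58 0.84 1" --pt "0 -5.27 -1.8 0.03 -0.58 0.84 1" --pt "0 -5.27 -2.6 0.03 -0.58 0.84 1" --pt "0 -5.27 -3.4 0.03 -0.58 0.84 1" --pt "0 -5.27 -4.1 0.03 -0.58 0.84 1"

```text
time_s: 9.8
tcp_pos: [0.495, -0.1317, 0.2465]
ee_rot: [-3.141, 0.43, -3.026]
force: [0.8, 0.5, 0.0]
gripper_width: 0.209
finger_force: 25.0
```

Request:
send_rows --pt "0 0 -0.4 0 0 0 1" --pt "0 0 -0.57 0 0 0 1" --pt "0 0 -0.57 0 0 0 1" --pt "0 0 -0.57 0 0 0 1" --pt "0 0 -0.57 0 0 0 1"

```text
time_s: 10.3
tcp_pos: [0.4959, -0.1309, 0.2339]
ee_rot: [-3.141, 0.431, -3.025]
force: [0.7, -0.4, -0.7]
gripper_width: 0.214
finger_force: 25.0
```

Run:
```python
from goal import *
delta();s=r.state();print(s['time_s'],s['gripper_width'],s['force'])
S=r.camera('side')[:,:,::-1];T=r.camera('top')[:,:,::-1];cv2.imwrite('pics/s9.png',S);cv2.imwrite('pics/t9.png',T)
for n,c in(('side',cam('side')),('top',cam('top'))): print(n,'F',proj(c,F),'cap',proj(c,F+.1*up),'lens',proj(c,F-.08*d))
cv2.imwrite('pics/c9.png',np.hstack([cv2.resize(S[205:305,295:395],None,fx=5,fy=5,interpolation=2),cv2.copyMakeBorder(cv2.resize(T[140:240,340:415],None,fx=4,fy=4,interpolation=2),0,100,0,0,0)]))
```

```text
pos [ 0.4959 -0.1309  0.2339] goal [ 0.4948 -0.1317  0.233 ] shift [-0.0419 -0.0324 -0.0363] turn [ 0.0044  0.0109 -0.008 ]
10.3 0.2142007086032923 [ 0.6529 -0.4344 -0.7247]
side F [291.7214 287.132 ] cap [265.3205 240.9728] lens [337.4146 266.1938]
top F [374.1999 207.8345] cap [386.0808 218.2903] lens [373.037  179.5678]
```

View pics/c9.png

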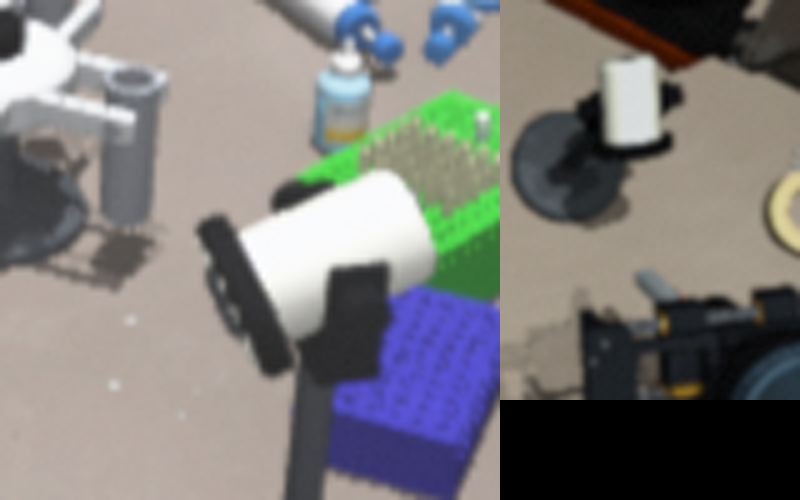

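The top view shows the tube's lower end at about (375,209), against (374.2,207.8) expected, square in front of the lens. The picture quota is used up, so I'll check the side view numerically by differencing against the earlier frame.

Run:
```python
from goal import *
a=cv2.imread('pics/s9.png').astype(int);b=cv2.imread('pics/s3.png').astype(int)
D=abs(a-b).sum(2);c=cam('side')
for v in range(244,294,2):
    x=np.flatnonzero(D[v,255:312]>40)+255
    e=None
    if len(x): e=(x[0],x[-1],a[v,(x[0]+x[-1])//2])
    print(v,e)
for k in(0,.016,.03,.05,.07): print(k,proj(c,F+k*up))
t=cv2.imread('pics/t9.png').astype(int);t0=cv2.imread('pics/t3.png').astype(int);Dt=abs(t-t0).sum(2)
for v in range(203,216): x=np.flatnonzero(Dt[v,366:392]>40)+366;print('top',v,x[:1],x[-1:])
```

```text
244 (np.int64(255), np.int64(272), array([47, 44, 45]))
246 (np.int64(255), np.int64(275), array([48, 44, 45]))
248 (np.int64(255), np.int64(276), array([45, 43, 57]))
250 (np.int64(255), np.int64(277), array([105, 103, 135]))
252 (np.int64(255), np.int64(278), array([136, 133, 135]))
254 (np.int64(255), np.int64(279), array([134, 132, 133]))
256 (np.int64(255), np.int64(280), array([157, 163, 176]))
258 (np.int64(255), np.int64(284), array([147, 150, 157]))
260 (np.int64(255), np.int64(283), array([148, 156, 166]))
262 (np.int64(255), np.int64(283), array([105, 110, 118]))
264 (np.int64(255), np.int64(284), array([104, 109, 117]))
266 (np.int64(255), np.int64(286), array([160, 168, 180]))
268 (np.int64(255), np.int64(286), array([161, 170, 184]))
270 (np.int64(255), np.int64(286), array([162, 170, 183]))
272 (np.int64(255), np.int64(287), array([161, 170, 182]))
274 (np.int64(255), np.int64(288), array([158, 166, 178]))
276 (np.int64(279), np.int64(290), array([165, 158, 153]))
278 (np.int64(281), np.int64(291), array([171, 164, 158]))
280 (np.int64(282), np.int64(292), array([169, 162, 157]))
282 (np.int64(283), np.int64(291), array([165, 157, 153]))
284 (np.int64(285), np.int64(286), array([150, 147, 147]))
286 (np.int64(287), np.int64(291), array([159, 152, 147]))
288 (np.int64(290), np.int64(290), array([152, 149, 148]))
290 None
292 None
0 [291.7214 287.132 ]
0.016 [287.741  280.1727]
0.03 [284.1857 273.9567]
0.05 [278.9852 264.8641]
0.07 [273.6363 255.5122]
top 203 [] []
top 204 [] []
top 205 [] []
top 206 [] []
top 207 [] []
top 208 [373] [378]
top 209 [373] [379]
top 210 [373] [380]
top 211 [374] [381]
top 212 [374] [383]
top 213 [375] [391]
top 214 [376] [391]
top 215 [377] [391]
```

Request:
send_rows --pt "0 0 0 0 0 0 1" --pt "0 0 0 0 0 0 1" --pt "0 0 0 0 0 0 1" --pt "0 0 0 0 0 0 1" --pt "0 0 0 0 0 0 1"

```text
time_s: 10.9
tcp_pos: [0.4954, -0.1306, 0.2331]
ee_rot: [-3.141, 0.43, -3.024]
force: [-0.5, 0.6, -0.3]
gripper_width: 0.213
finger_force: 25.0
```

Run:
```python
from goal import *
delta();s=r.state();print(s['time_s'],s['qd'],s['finger_force']);print(r.job_done())
```

```text
pos [ 0.4954 -0.1306  0.2331] goal [ 0.4948 -0.1317  0.233 ] shift [-0.0219 -0.0452 -0.005 ] turn [ 0.0026  0.001  -0.01  ]
10.9 [ 0.0009  0.0003  0.001  -0.0014  0.0004  0.0017  0.0009] 24.999952912330627
the job is handed in; nothing more can be done
None
```

I drew the red (unpaired) tube out and handed the job in at 10.9 s, holding it still with its tip within about 2–3 mm of my estimate of the focus point, leaning at the camera's estimated 0.43 rad tilt (good to about 0.03 rad); the blue and yellow pair were still seated when last checked, and the verdict was not shown.

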